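# Hold a microscope focus mount level over its stand post

## Robot

A 6-joint arm with a two-finger parallel gripper is mounted at the origin on the work surface. World frame = base frame: x ahead of the robot, y to its left, z up, the work surface at z = 0. Lengths are in m, angles in degrees, forces in N, time in s.
With the tool pointing down it reaches from about 0.3 to 0.75 m from the base axis. Payload 8.5 kg.
Tool frame: the origin (TCP) lies midway between the tips of the shut fingers; the grasp point (between the pads) lies 19 mm behind it; z points along the fingers, y is the line along which they close (so a half turn about z gives the same grasp; the last joint's range is limited). The gripper opens to 85 mm and grips with 20 to 120 N. Pads are 22 mm wide; open, the fingers measure 114 mm over their backs; the gripper's body (76 mm by 85 mm) begins 54 mm behind the grasp point. The pads swing forward as they close: fully open they stand 13 mm farther back than shut.
Start: joints at [56.419, 21.807, 74.336, -0, 83.858, -12.336], TCP at [0.199, 0.513, 0.231] pointing down, gripper open.
Joint ranges: [-178.18, 178.18], [-50.72, 133.34], [12.68, 142.11], [-81.47, 261.47], [9.98, 163.14], [-165.26, 165.26]. Speed limits (degrees/s): [136.94, 136.94, 180, 180, 180, 180].

## Interface

Orientations are given as [roll, pitch, yaw] about the fixed x, y, z axes, in that order (R = Rz(yaw) Ry(pitch) Rx(roll)).
In Python, from station import movep, line_to, goto_joints, grip, sleep, ik, read_state, get_image, camera_params, MotionError, job_done gives the robot as it stands. Calls block until the motion is done:
- movep(position, orientation): joint-space move of the TCP to a pose.
- line_to(position, orientation=None, rate=0.15, max_force=None): straight line of the TCP; orientation=None keeps the orientation; rate is the mean speed in m/s. With max_force (N) it stops when the force on the tool has changed by that much, and returns True; else False.
- goto_joints(angles): joint-space move.
- grip(opening): finger opening in m; the grip force is fixed at half the most; returns when the fingers have stopped.
- sleep(seconds).
- ik(position, orientation): joint angles nearest the present ones, or None.
- read_state(): the state.
- get_image(name): name is "side" or "top"; returns (picture, depth): 480x640x3 uint8, red, green, blue; 480x640 float32, m along the optical axis (not along the pixel's ray), 0 where there is no reading.
- camera_params(name): a dict with "fx", "fy", "cx", "cy" (pixels), "view" (4x4, takes a point from world to camera coordinates). Camera axes: x right, y down, z forward; pixel columns grow to the right and rows downward; lengths in m; the calibration is good to about 2 mm. A picture is of the moment at which its call begins. camera_params takes no time and is no camera call.
A pose or a line that the arm cannot do raises MotionError and nothing moves.
- job_done(): hands the job in; it is judged then, once.
The state is a dict: "clock": time; "qpos": joint angles; "dq": joint speeds; "joint_torque": joint torques, N m; "ee_pos": TCP position; "orientation": TCP orientation; "force": force on the tool from outside, world axes, zero at the start; "wrist_torque": the same for the moment, N m; "grip_width": finger opening in m; "finger_force": force on a finger pad.
Only numpy, scipy, OpenCV 4.12 (cv2) and the standard library are available. Lean on these libraries where they do the work, as an engineer would, in place of code of your own. Each camera call takes 0.05 s, during which the arm holds its last target. There are 200 camera calls.

## Task

Pick up the microscope's focus mount by its balance point, so that it hangs level, and bring it over its stand: the clamp ring centred about 3 cm above the top of the upright post, the bar lined up with the long side of the base and the heavy focus block out above the round stage plate. Do not let it touch the stand, leave the other things on the bench where they are, and finish while still holding the mount there, level and still, in the gripper.

Things in the scene. Friction and masses are not known exactly. Their poses are not given: they have to be found in the camera images.
- mount: loose focus mount lying flat, 250 mm long, about 0.7 kg: aluminium clamp ring, straight aluminium bar, heavy black focus block with a knob on each side. Origin: mid-length, on its underside; x along the bar from ring to block, z up. Bar 16 mm wide (y), z = 20 to 40 mm, bare from x = -75 to +65 mm. It balances at x = +37 mm on the bar, 28 mm short of the block
- bore (a point): point on the mount: centre of the clamp ring's bore, at its underside (mount x = -100 mm, z = 0). The ring's axis is vertical; 52 mm outside, 34 mm bore, 40 mm high. Axes as the mount's
- block (a point): point on the mount: centre of the focus block (mount x = +95 mm, z = 25 mm). Block x = 65 to 125 mm, 44 mm wide, 50 mm high; knobs reach to y = +-50 mm. Axes as the mount's
- stand: the fixed stand: a dark steel base plate 300 x 180 x 18 mm with an upright steel post near one end and a white round stage plate (84 mm across) near the other. Origin: centre of the base's underside, on the bench; x runs along the long side from the post to the stage plate, z up
- post_top (a point): top of the stand's post (stand x = -100 mm, y = 0, 130 mm above the bench); the post is 22 mm thick and tapers to 10 mm over its top 14 mm
- stage_centre (a point): centre of the stage plate's top (stand x = +95 mm, y = 0, 21 mm above the bench)
- tub: bystander: open clear plastic tub 120 x 120 x 55 mm at the far side of the bench; origin at the centre of its underside
- vial: bystander: small white vial with a cork-coloured cap, 24 mm across, 52 mm high, standing between the stand and the mount; origin at the centre of its underside
- jar: bystander: amber glass jar with a black cap, 48 mm across, 65 mm high, standing nearer the robot; origin at the centre of its underside

How it is judged:
By the outcome, as a careful person would: the job done as asked, in the order asked, and still so for the second after the job is handed in, while the arm keeps its last pose, push and grip.
It also fails if it takes over 38 s, if anything falls off the work surface, if the arm or the gripper's body presses on something with over 40 N, if the wrist force passes 120 N, or if a joint passes its speed limit or range.

## Working session

There is one attempt and no reset: what is moved stays moved. The work goes in short steps, each a Python script; the robot and the scene stay as the last script left them, time stands still between calls to the robot, and variables do not carry over. Pictures are saved under pics/ and viewed, at most 10 in all, crops included, and the job is handed in when it is done.

```bash
mkdir -p pics; ls
python3 - <<'E'
from station import *
import cv2,numpy as np
for n in("top","side"):
    p,d=get_image(n);cv2.imwrite(f"pics/{n}0.png",p[:,:,::-1]);np.savez(f"{n}0.npz",p=p,d=d)
    c=camera_params(n);print(n,c["fx"],c["cx"],c["cy"],np.round(c["view"],3).tolist(),(d>0).mean())
print(read_state())
E
```

```text
pics
top 482.882402878289 321.6025819721124 247.010647316876 [[0.066, -0.998, 0.008, -0.058], [-0.971, -0.066, -0.228, 0.615], [0.228, 0.008, -0.974, 0.999], [0.0, 0.0, 0.0, 1.0]] 0.99626953125
side 526.5139473186878 323.3098458269147 228.40162536092728 [[0.805, -0.593, -0.013, -0.486], [-0.423, -0.56, -0.713, 0.319], [0.415, 0.579, -0.702, 0.78], [0.0, 0.0, 0.0, 1.0]] 0.995947265625
{'clock': 0.1, 'qpos': array([ 5.64197055e+01,  2.18361385e+01,  7.43785055e+01,  1.97748548e-03,
        8.38561432e+01, -1.23335318e+01]), 'dq': array([-0.00760424, -0.06155275, -0.17799144, -0.06472844, -0.04730336,
        0.04562989]), 'joint_torque': array([ 3.09154973e-03, -4.49217117e+01, -2.31657565e+01, -1.61413818e-04,
        3.56999728e-03,  6.00507224e-05]), 'ee_pos': array([0.19914511, 0.51241427, 0.23079402]), 'orientation': array([-1.79931266e+02, -1.70407966e-02,  1.58753014e+02]), 'force': array([ 0.14084695, -0.34082973,  0.16992955]), 'wrist_torque': array([-0.07007319,  0.00836277, -0.05226969]), 'finger_force': 0.0, 'grip_width': 0.08522428086200712}
```

View pics/top0.png

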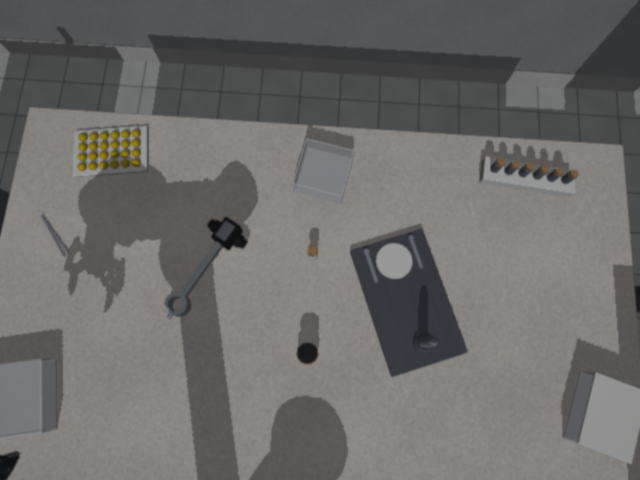

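View pics/side0.png

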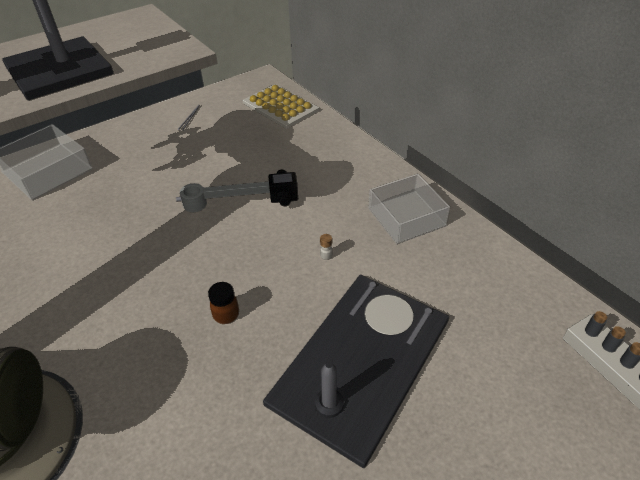

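Top view: ring (178,304), block (228,233), stage plate (394,261), post around (425,342), vial (312,250), jar (307,353), tub (325,170). The side view agrees: ring (192,198), block (283,187), stage (389,315), post top (328,368). Next I measure from depth.

```bash
cat > h.py <<'E'
from station import *
import cv2,numpy as np
def cloud(n,d):
    c=camera_params(n);V=np.array(c["view"]);v,u=np.mgrid[:480,:640]
    P=np.stack([(u-c["cx"])/c["fx"]*d,(v-c["cy"])/c["fy"]*d,d],-1)
    return (P-V[:3,3])@V[:3,:3]
def ray(n,u,v,z):
    c=camera_params(n);V=np.array(c["view"]);R=V[:3,:3]
    o=-R.T@V[:3,3];r=R.T@np.array([(u-c["cx"])/c["fx"],(v-c["cy"])/c["fy"],1])
    return o+r*(z-o[2])/r[2]
E
python3 - <<'E'
from h import *
np.set_printoptions(precision=4,suppress=True)
for n,mb,sb,bg in(("top",(150,200,260,320),(345,220,470,380),[(270,240)]),("side",(170,165,305,220),(255,270,460,470),[])):
    f=np.load(n+"0.npz");p,d=f["p"],f["d"];W=cloud(n,d);z=W[:,:,2]
    print(n,"bench z",np.median(z[300:340,230:280]) if n=="top" else np.median(z[240:280,120:170]))
    def box(b):
        m=np.zeros(z.shape,bool);m[b[1]:b[3],b[0]:b[2]]=1;return m
    M=box(mb)&(z>.012)
    Q=W[M];print(" mount pts",len(Q),"zmax",Q[:,2].max())
    T=Q[(Q[:,2]>.034)]
    c,(w,h),a=cv2.minAreaRect(T[:,:2].astype(np.float32));print("  minrect",c,w,h,a)
    # block top / bar top / ring top
    B=Q[Q[:,2]>.046];cb=cv2.minAreaRect(B[:,:2].astype(np.float32));print("  blocktop rect",cb,np.median(B[:,2]))
    t=Q[abs(Q[:,2]-.04)<.005];print("  n40",len(t))
    ax=T[:,:2]-T[:,:2].mean(0);u=np.linalg.svd(ax,full_matrices=False)[2][0]
    u*=np.sign((cb[0]-T[:,:2].mean(0))@u);s=t[:,:2]@u
    s0=s.min();bar=t[(s>s0+.065)&(s<s0+.175)][:,:2]
    vx=cv2.fitLine(bar.astype(np.float32),cv2.DIST_HUBER,0,.001,.001).ravel();v=vx[:2]*np.sign(vx[:2]@u)
    print("  bar line",vx,"yaw",np.degrees(np.arctan2(v[1],v[0])))
    r=t[s<s0+.052][:,:2];(rc,rr)=cv2.minEnclosingCircle(r.astype(np.float32));print("  ring circle",rc,rr*2,"mean",r.mean(0))
    w=(r-vx[2:])@np.array([-v[1],v[0]]);print("  ring width",w.min(),w.max(), "ring s range rel", ((T[:,:2]-vx[2:])@v).min(),((T[:,:2]-vx[2:])@v).max(),"fit pt",vx[2:])
    # stand
    S=box(sb);base=W[S&(abs(z-.018)<.006)&(p.max(-1)<110)][:,:2].astype(np.float32)
    m=(S&(abs(z-.018)<.006)).astype(np.uint8);b=W[m>0][:,:2].astype(np.float32);print(" base",cv2.minAreaRect(b))
    st=S&(p.min(-1)>140)&(abs(z-.021)<.008)
    cs=max(cv2.findContours(st.astype(np.uint8),0,1)[0],key=cv2.contourArea);e=cv2.fitEllipse(cs);X=W[st]
    print(" stage",ray(n,*e[0],.021),np.median(X[:,2]),cv2.minEnclosingCircle(X[:,:2].astype(np.float32)))
    P=W[S&(z>.1)];print(" post",len(P),P.mean(0),P[:,2].max(),"tip",P[P[:,2]>.126].mean(0),P[:,:2].min(0),P[:,:2].max(0))
E
```

```text
top bench z -0.00045439987634994386
 mount pts 1857 zmax 1.1131179033801522
  minrect (0.534172773361206, 0.1251780092716217) 0.36401018500328064 0.24543198943138123 77.04401397705078
  blocktop rect ((0.5301070809364319, 0.08792532235383987), (0.3797205686569214, 0.0655110627412796), 45.55368423461914) 0.050656903210816534
  n40 906
  bar line [ 0.8698 -0.4934  0.5636  0.2499] yaw 150.43323470438028
  ring circle (0.6456964015960693, 0.20435278117656708) 0.10038921982049942 mean [0.6432 0.2018]
  ring width -0.05101430694570295 0.049101891928167066 ring s range rel -0.12267152626210748 0.12744417487030194 fit pt [0.5636 0.2499]
 base ((0.519412636756897, -0.2185593992471695), (0.3003021478652954, 0.1809729039669037), 21.016357421875)
 stage [ 0.6082 -0.1848  0.021 ] 0.020638056695921163 ((0.6087459921836853, -0.18467268347740173), 0.04007154330611229)
 post 173 [ 0.3988 -0.1346  0.6308] 1.1131179033801522 tip [ 0.3802 -0.0517  0.9962] [ 0.3738 -0.2634] [ 0.4366 -0.0247]
side bench z 0.001236942223787769
 mount pts 2160 zmax 0.768028005472558
  minrect (0.44991230964660645, -0.148036
[... 177 characters left out ...]
.519203186035156) 0.05183202429442142
  n40 907
  bar line [ 0.9754 -0.2203  0.6409  0.1807] yaw 167.27271101125447
  ring circle (0.5626155734062195, 0.2691073715686798) 0.2338002622127533 mean [0.5315 0.2699]
  ring width -0.10809134486133677 -0.031288714534711576 ring s range rel -0.033004515440857474 0.2642427314391054 fit pt [0.6409 0.1807]
 base ((0.5217427611351013, -0.21701742708683014), (0.30242031812667847, 0.1810092180967331), 21.013395309448242)
 stage [ 0.6086 -0.1838  0.021 ] 0.02175476604069713 ((0.6103445291519165, -0.18379972875118256), 0.04300940781831741)
 post 399 [ 0.3326 -0.3836  0.3863] 0.768028005472558 tip [ 0.2451 -0.5032  0.6457] [ 0.2024 -0.5616] [ 0.4374 -0.2422]
```

The stand is consistent between views: yaw 21.0°, stage 95 mm from the base centre. Depth dropouts (0) polluted the mount and post figures, so I redo those filtered.

```bash
python3 - <<'E'
from h import *
np.set_printoptions(precision=4,suppress=True)
for n,mb,sb in(("top",(150,200,260,320),(345,220,470,380)),("side",(165,165,305,220),(255,270,460,470))):
    f=np.load(n+"0.npz");p,d=f["p"],f["d"];W=cloud(n,d);z=W[:,:,2]
    def box(b):
        m=np.zeros(z.shape,bool);m[b[1]:b[3],b[0]:b[2]]=1;return m&(d>0)
    Q=W[box(mb)&(z>.012)&(z<.07)]
    B=Q[Q[:,2]>.045][:,:2];cb=cv2.minAreaRect(B.astype(np.float32));print(n,"block",cb,B.mean(0))
    t=Q[abs(Q[:,2]-.04)<.005][:,:2]
    far=t[np.argsort(np.linalg.norm(t-np.array(cb[0]),axis=1))[-60:]].mean(0)
    u=(np.array(cb[0])-far);u/=np.linalg.norm(u)
    s=(t-far)@u;w=(t-far)@np.array([-u[1],u[0]])
    bar=t[(s>.06)&(s<.15)&(abs(w)<.02)]
    l=cv2.fitLine(bar.astype(np.float32),cv2.DIST_HUBER,0,.001,.001).ravel();v=l[:2]*np.sign(l[:2]@u);q=np.array([-v[1],v[0]])
    print(" yaw",np.degrees(np.arctan2(v[1],v[0])),"bar pt",l[2:],"width",np.percentile((bar-l[2:])@q,[2,98]))
    a=(Q[:,:2]-l[2:])@v;print(" extent",a.min(),a.max())
    r=t[(t-l[2:])@v<a.min()+.06];rw=(r-l[2:])@q;ra=(r-l[2:])@v
    for lo in np.arange(a.min(),a.min()+.08,.005):
        k=(ra>=lo)&(ra<lo+.005)
        if k.any():print("  ",round(lo,3),k.sum(),rw[k].min().round(4),rw[k].max().round(4))
    b=(B-l[2:])@v;print(" block a",np.percentile(b,[1,99]),"w",np.percentile((B-l[2:])@q,[1,99]))
    P=W[box(sb)&(z>.1)&(z<.2)];print(" post",len(P),P.mean(0),P[:,2].max(),"tip",P[P[:,2]>.126].mean(0))
    k=box((290,240,335,380) if n=="top" else(200,230,340,330))&(z>.035)&(z<.09);c,L=cv2.connectedComponents(k.astype(np.uint8))
    for i in range(1,c):
        X=W[L==i]
        if len(X)>25:print(" by",X.mean(0),X[:,2].max(),len(X))
E
python3 -c "
import cv2;a=cv2.imread('pics/top0.png')[200:330,140:270];cv2.imwrite('pics/crop1.png',cv2.resize(a,(585,585),interpolation=2))"
```

```text
top block ((0.5619983673095703, 0.24517139792442322), (0.059773191809654236, 0.24355393648147583), 59.67156219482422) [0.6426 0.2056]
 yaw -29.096035669875334 bar pt [0.5636 0.25  ] width [-0.0082  0.008 ]
 extent -0.13815404081410446 0.12263608417991012
   -0.128 21 -0.0131 0.0153
   -0.123 33 -0.0182 0.0168
   -0.118 25 -0.0236 0.0209
   -0.113 21 -0.0238 0.0223
   -0.108 21 -0.0265 0.0253
   -0.103 20 -0.0252 0.0251
   -0.098 21 -0.0258 0.0246
   -0.093 21 -0.023 0.0231
   -0.088 31 -0.0205 0.02
   -0.083 29 -0.0156 0.0142
 block a [0.0626 0.1213] w [-0.0211  0.0218]
 post 84 [ 0.4254 -0.2511  0.1197] 0.13175268581053323 tip [ 0.4276 -0.2519  0.1289]
 by [0.6115 0.0043 0.0507] 0.055526944552120386 91
 by [ 0.3862 -0.0006  0.0629] 0.07105000101467616 353
side block ((0.6067802906036377, 0.23198124766349792), (0.05481572821736336, 0.15528039634227753), 60.55366134643555) [0.6444 0.2028]
 yaw -27.166972686996964 bar pt [0.5532 0.2544] width [-0.0063  0.013 ]
 extent -0.12553758463840756 0.13494389544208682
   -0.116 15 -0.0072 0.0141
   -0.111 29 -0.0143 0.0236
   -0.106 30 -0.0156 0.0282
   -0.101 24 -0.019 0.0323
   -0.096 22 -0.0218 0.0314
   -0.091 26 -0.0222 0.0329
   -0.086 20 -0.0192 0.0315
   -0.081 25 -0.0201 0.0281
   -0.076 30 -0.0147 0.0257
   -0.071 22 -0.0113 0.0218
 block a [0.0759 0.1343] w [-0.0229  0.0204]
 post 234 [ 0.4245 -0.2581  0.1172] 0.13229930377672494 tip [ 0.4259 -0.2564  0.1283]
 by [0.6121 0.0028 0.0496] 0.055679725998390266 144
 by [ 0.386  -0.0054  0.0577] 0.0694382466124405 709
```

View pics/crop1.png

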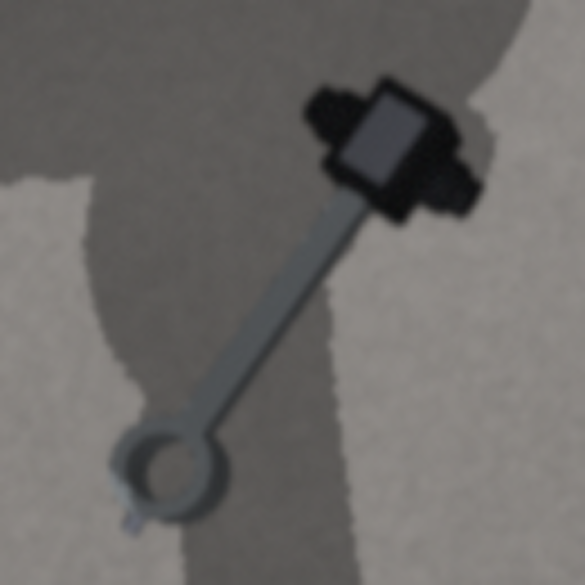

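The top crop shows the ring at crop (172,470), bar running to block at (390,150) — clean grasp region just before the block. Sizes check out (ring 52, bar 16, block 59×43 mm): mount origin ≈ (0.561, 0.251), yaw −29.1°; post (0.427, −0.254), stand yaw 21°. Now I grasp, with a small test lift.

Run:
```python
from h import *
np.set_printoptions(precision=4,suppress=True)
g=[.5935,.2334];o=[180,0,150.9]
movep(g+[.12],o)
print(line_to(g+[.011],rate=.1,max_force=15))
s=read_state();print(s["ee_pos"],s["force"])
grip(0.0);s=read_state();print(s["grip_width"],s["finger_force"],s["force"],s["wrist_torque"])
line_to(g+[.06],rate=.06);sleep(.3)
s=read_state();print(s["clock"],s["ee_pos"],s["grip_width"],s["force"],s["wrist_torque"],s["orientation"])
for n in("top","side"):
    p,d=get_image(n);cv2.imwrite(f"pics/{n}1.png",p[:,:,::-1]);np.savez(f"{n}1.npz",p=p,d=d)
```

```text
False
[0.5939 0.2335 0.0117] [-0.2522 -0.4452  0.5593]
0.015132600796385414 59.70520198345184 [1.0133 3.3516 2.424 ] [ 0.4291 -0.0721  0.0306]
5.05 [0.5934 0.2334 0.0598] 0.014851818087005069 [ 0.4962 -0.3383 -6.2266] [-0.0191  0.0624  0.0254] [-179.9857   -0.0177  150.9015]
```

View pics/side1.png

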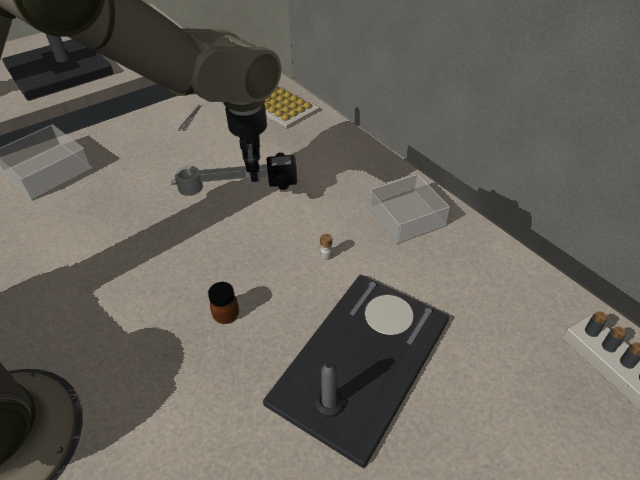

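View pics/top1.png

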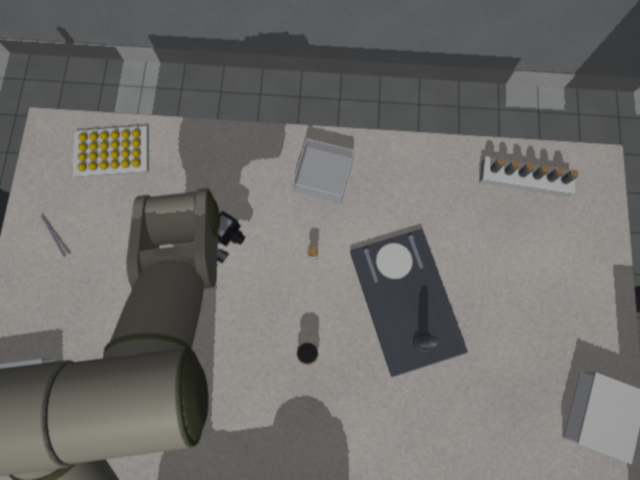

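The side view shows the mount lifted in the gripper at (250,175), ring (188,180), block (282,170). The top view is mostly blocked by the arm. I'll check tilt from the side depth.

```bash
cat >> h.py <<'E'
def tilt(n,d,c,yaw,zu):
    """Heights of the mount's upper faces: c = expected mount origin xy, zu = underside height."""
    W=cloud(n,d);t=np.radians(yaw);v=np.array([np.cos(t),np.sin(t)]);q=np.array([-v[1],v[0]])
    a=(W[:,:,:2]-c)@v;w=(W[:,:,:2]-c)@q;z=W[:,:,2]-zu
    for nm,lo,hi,ww in(("ring",-.13,-.072,.03),("bar1",-.07,-.04,.012),("bar2",-.04,-.01,.012),("bar3",-.01,.02,.012),("block",.068,.122,.02)):
        k=(d>0)&(a>lo)&(a<hi)&(abs(w)<ww)&(z>-.03)&(z<.09)
        if k.sum()<8: print(n,nm,"few");continue
        T=z[k];top=np.percentile(T,95);kk=k&(z>top-.006)
        print(n,nm,k.sum(),"top z %.4f"%np.median(z[kk]),"a",np.percentile(a[kk],[2,98]).round(4),"w",np.percentile(w[kk],[2,98]).round(4))
E
python3 - <<'E'
from h import *
for i,zu in((0,0),(1,.0482)):tilt("side",np.load(f"side{i}.npz")["d"],np.array([.5612,.2514]),-29.1,zu)
E
```

```text
side ring 774 top z 0.0407 a [-0.1218 -0.0737] w [-0.0234  0.0265]
side bar1 263 top z 0.0409 a [-0.0693 -0.0415] w [-0.0083  0.0104]
side bar2 257 top z 0.0407 a [-0.0396 -0.0119] w [-0.0077  0.0093]
side bar3 256 top z 0.0407 a [-0.0096  0.0195] w [-0.0067  0.011 ]
side block 507 top z 0.0521 a [0.0692 0.1208] w [-0.0188  0.0188]
side ring 677 top z 0.0408 a [-0.1216 -0.0737] w [-0.0264  0.0236]
side bar1 177 top z 0.0407 a [-0.0694 -0.0403] w [-0.0087  0.0085]
side bar2 166 top z 0.0410 a [-0.0388 -0.0116] w [-0.0101  0.0081]
side bar3 172 top z 0.0412 a [-0.0097  0.0194] w [-0.009   0.0084]
side block 393 top z 0.0525 a [0.0693 0.1208] w [-0.0192  0.0184]
```

Level to within about 0.1°. Lift and carry above the stand, then measure.

Run:
```python
from h import *
np.set_printoptions(precision=4,suppress=True)
t=np.radians(21);v=np.array([np.cos(t),np.sin(t)])
b=np.array([.427,-.2537]);G=b+.137*v
line_to([.5935,.2334,.221],rate=.1)
line_to([*G,.221],[180,0,-159],rate=.12);sleep(.3)
s=read_state();print(s["clock"],s["ee_pos"],s["orientation"],s["grip_width"],s["force"],s["wrist_torque"])
for n in("top","side"):
    p,d=get_image(n);cv2.imwrite(f"pics/{n}2.png",p[:,:,::-1]);np.savez(f"{n}2.npz",p=p,d=d)
    tilt(n,d,b+.1*v,21,s["ee_pos"][2]-.0116)
```

```text
11.025 [ 0.5549 -0.2046  0.221 ] [ 179.9986    0.0002 -158.995 ] 0.015201388498665773 [ 0.138   1.05   -6.9384] [ 0.055   0.0211 -0.0147]
top ring 333 top z 0.0399 a [-0.1247 -0.0934] w [-0.025   0.0221]
top bar1 few
top bar2 few
top bar3 8 top z 0.0800 a [0.0193 0.0193] w [0.0117 0.0117]
top block 100 top z 0.0503 a [0.069  0.1218] w [0.0035 0.0194]
side ring 1799 top z 0.0405 a [-0.1237 -0.074 ] w [-0.0254  0.0226]
side bar1 331 top z 0.0406 a [-0.0697 -0.041 ] w [-0.0087  0.0069]
side bar2 304 top z 0.0409 a [-0.0395 -0.0108] w [-0.0088  0.0067]
side bar3 285 top z 0.0408 a [-0.0091  0.0197] w [-0.0086  0.0073]
side block 85 top z 0.0507 a [0.0683 0.1212] w [-0.0198 -0.0127]
```

View pics/side2.png

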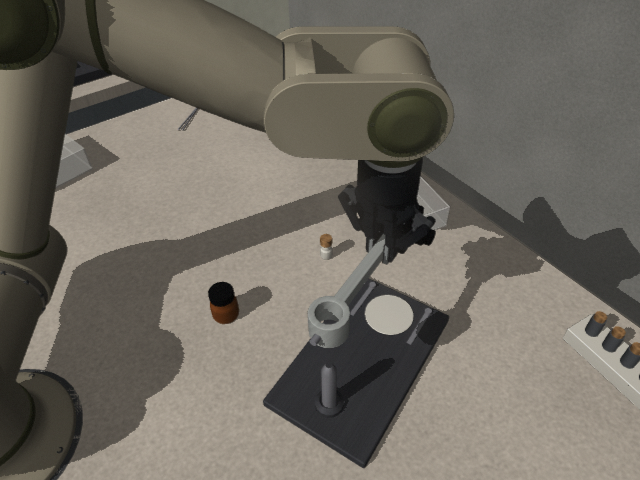

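View pics/top2.png

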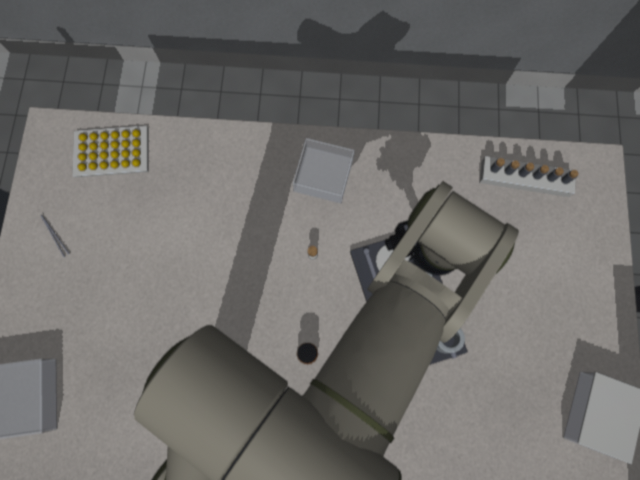

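The side view shows the ring at (328,320), directly above the post (328,380), with the bar along the base; the top view shows the ring at (452,341), mostly hidden by the arm. The mount is level (ring 40.5, bar 40.8, block 50.7 mm), and the ring is about 1.3 mm off sideways. I'll correct that and lower to 3 cm.

Run:
```python
from h import *
np.set_printoptions(precision=4,suppress=True)
t=np.radians(21);v=np.array([np.cos(t),np.sin(t)]);q=np.array([-v[1],v[0]])
b=np.array([.427,-.2537]);G=b+.137*v+.0013*q-.0003*v
line_to([*G,.1716],[180,0,-159],rate=.05);sleep(.8)
s=read_state();print(s["clock"],s["ee_pos"],s["orientation"],s["grip_width"],s["force"],abs(s["dq"]).max())
for n in("top","side"):
    p,d=get_image(n);cv2.imwrite(f"pics/{n}3.png",p[:,:,::-1])
    tilt(n,d,b+.1*v,21,s["ee_pos"][2]-.0116)
```

```text
13.0667 [ 0.5542 -0.2035  0.1716] [ 179.9997   -0.0013 -158.9962] 0.01531227623847905 [ 0.0043 -0.3971 -5.7018] 0.057804114584709534
top ring 282 top z 0.0403 a [-0.1252 -0.092 ] w [-0.0235  0.0224]
top bar1 few
top bar2 few
top bar3 few
top block 64 top z 0.0502 a [0.0684 0.1213] w [0.0065 0.0199]
side ring 1599 top z 0.0403 a [-0.1236 -0.0739] w [-0.0238  0.0237]
side bar1 302 top z 0.0406 a [-0.0693 -0.0405] w [-0.0074  0.0081]
side bar2 285 top z 0.0406 a [-0.0391 -0.0105] w [-0.0073  0.008 ]
side bar3 259 top z 0.0408 a [-0.0093  0.0195] w [-0.0071  0.0081]
side block 78 top z 0.0503 a [0.0687 0.1213] w [-0.0198 -0.0123]
```

View pics/side3.png

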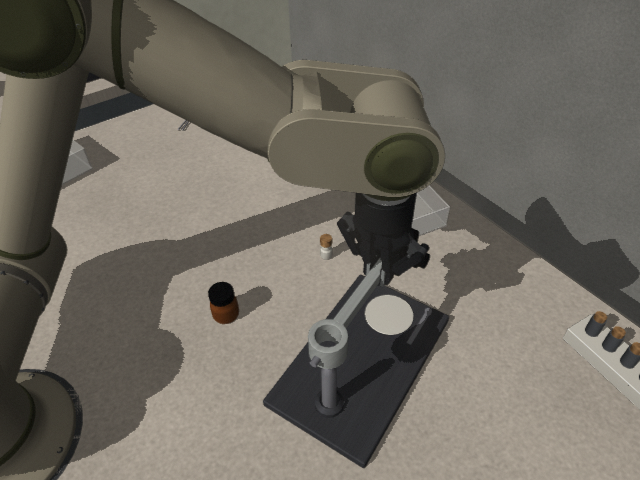

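The side view shows the ring (327,343) right above the post (328,380). It is centred within about 1 mm, level and still, and the bystanders haven't moved.

```bash
python3 -c "
from station import *
print(job_done())"
```

```text
the job is handed in; nothing more can be done
None
```

The job is handed in: the mount hangs level and still in the gripper, its ring centred within about 1 mm and 3 cm above the post, the bar lined up with the base and the block out over the stage plate, with the robot clock at about 13 s and the jar and vial where they were.

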